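# Match a lift-off hinge leaf to its jamb and hold it for the cap

### The job

Put this lift-off hinge together on its jamb: thread the thick wide collar down the upright hinge post until it is fully home on the jamb knuckle, then the small bushing fully home on top of the collar. Then bring the loose hinge leaf so its knuckle hole lines up with the post, lower it fully down onto the bushing, upright and swung open flat so that it points away from the jamb leaf in one straight line with it, and finish holding it there in the gripper, without letting go, so that I can screw on the cap. Leave everything else on the bench where it is.

Things in the scene. Friction and masses are not known exactly. Their poses are not given: they have to be found in the camera images.
- post_foot (a point): Foot of the fixed upright steel hinge post (8 mm diameter, 54 mm tall), on its axis at the flat top of the jamb knuckle (24 mm across), 36 mm above the bench. z up the post; x level, from the post AWAY from the jamb leaf: the way the loose leaf must point. Jamb block and jamb leaf lie on the -x half, tops level with this point; on the +x half only the sill, 8 mm thick.
- post_tip (a point): top of the same hinge post, 90 mm above the bench; the last 6 mm taper to 3 mm diameter. The post stands in the middle of an aluminium sill 190 mm (x) by 70 mm (y)
- collar_center (a point): centre (half-way up) of the loose thick steel collar: 34 mm outside diameter, 12 mm hole, 16 mm tall, lying flat with its hole (its z axis) upright
- bushing_center (a point): centre (half-way up) of the loose small steel bushing: 24 mm outside diameter, 12 mm hole, 12 mm tall, lying flat with its hole (its z axis) upright
- leaf_center (a point): centre of the loose steel hinge leaf's plate, half-way up: plate 72 mm long (x), 8 mm thick (y), 45 mm tall (z), standing on its long edge, about 0.24 kg, underside 22.5 mm below this point. A knuckle tube (22 mm outside, 11 mm hole, 20 mm tall, flush with the plate's bottom edge) is on its -x end, hole axis upright, 45 mm from this point. Grip the plate from above across its thickness
- leaf_bore (a point): the bottom of the loose leaf's knuckle hole, on the hole's axis, at the leaf's underside; same axes as leaf_center
- leaf: the same loose hinge leaf; origin at the underside below leaf_center
- board: bare circuit board, 60 x 95 x 20 mm; origin at its underside centre; not part of the job, leave it
- screwdriver: black-handled screwdriver, 170 mm, lying flat; origin at its handle or shank, a fixed point of the tool; not part of the job, leave it
- spool: grey flanged spool, 56 mm across, 45 mm tall; origin at its underside centre; not part of the job, leave it
- mouse: black computer mouse, 100 x 58 x 33 mm; origin at its underside centre; not part of the job, leave it
- parts_tray: grey divided tray, 100 x 140 x 30 mm; origin at its underside centre; not part of the job, leave it
- multimeter: black multimeter lying flat, 150 x 75 x 40 mm; origin at its underside centre; not part of the job, leave it
There are look-alikes about, which are no part of the job. Leave any blue or orange look-alike of the leaf alone.

How it is judged:
On the way, in this order (a step that is already met when the one before it is completed fails the run):
1. the collar is fully home on the jamb knuckle (horizontal distance between collar_center and post_foot below 0.0035 m and z of collar_center in the frame of post_foot between 0.0055 and 0.01 m and angle between collar_center's own z axis and vertical below 0.09 rad), for 0.2 s.
2. the bushing is fully home on top of the collar (all of step 1 and horizontal distance between bushing_center and post_foot below 0.0035 m and z of bushing_center in the frame of post_foot between 0.0195 and 0.024 m and angle between bushing_center's own z axis and vertical below 0.09 rad), for 0.2 s.
At the end, for the whole second after the job is handed in: Collar and bushing stacked home on the post (down within 2.5 mm, axes within 3.5 mm, 5 deg); leaf bore within 2.5 mm of the post axis, leaf underside within 2.5 mm of the bushing top, upright within 4.5 deg, straight away from the jamb leaf within 5.7 deg, still gripped (over 2 N) (all of step 2 and horizontal distance between leaf_bore and post_foot below 0.0025 m and z of leaf_bore in the frame of post_foot between 0.0255 and 0.0305 m and angle between leaf_center's own z axis and vertical below 0.08 rad and angle between the x axis of leaf_center and the x axis of post_foot, either way round below 0.1 rad and x of leaf_center in the frame of post_foot above 0.03 m and contact force between the fingers and leaf above 2 N); the arm keeps its last pose, push and grip.
It fails at once if a bystander is pushed away (over 30 mm) (distance of any of board, screwdriver, spool, mouse, parts_tray, multimeter from where it was at the start of the episode above 0.03 m).
It also fails if it takes over 72 s, if anything falls off the work surface, if the arm or the gripper's body presses on something with over 40 N, if the wrist force passes 120 N, or if a joint passes its speed limit or range.

### The arm

A 6-joint arm with a two-finger parallel gripper is mounted at the origin on the work surface. World frame = base frame: x ahead of the robot, y to its left, z up, the work surface at z = 0. Lengths are in m, angles in rad, forces in N, time in s.
With the tool pointing down it reaches from about 0.35 to 0.775 m from the base axis. Payload 5.5 kg.
Tool frame: the origin (TCP) lies at the very end of the fingers, on their centre line; the grasp point (between the pads) lies 19 mm behind it; z points along the fingers, y is the line along which they close (so a half turn about z gives the same grasp; the last joint's range is limited). The gripper opens to 85 mm and grips with 20 to 120 N. Pads are 22 mm wide; open, the fingers measure 114 mm over their backs; the gripper's body (76 mm by 85 mm) begins 54 mm behind the grasp point. The pads swing forward as they close: fully open they stand 13 mm farther back than shut.
Start: joints at [-1.332, 0.313, 0.046, 1.304, 0, 1.431], TCP at [0.213, -0.534, 0.231] pointing down, gripper open.
Joint ranges: [-2.76, 2.76], [-0.86, 1.69], [-1.03, 1.26], [-2.2, 2.34], [-1.47, 1.5], [-3.14, 3.14]. Speed limits (rad/s): [2.57, 2.57, 3.14, 3.14, 3.14, 3.14].

### API

Orientations are given as a unit quaternion [w, x, y, z].
In Python, from workcell import env, cams, ticket, spotter gives the robot as it stands.
- The arm moves only by the tool jog_arm, never from a script. Its argument "increments" is a list that holds one entry, the list of rows, each a list of 7 numbers: the shift along the tool's x, y, z in units of 0.25 m (1.0 is 0.25 m), then the turn, a rotation vector about the tool's x, y, z in units of 180 degrees (1.0 is 180 degrees), then the closure in counts, from 0 (fully open) to 255 (shut). A call has 1 to 20 rows; each row shifts and turns the commanded pose from where the row before left it, along the tool's axes as they then stand; what a row does not reach is not made up. A row lasts 1/10 s, in which the tool goes at most 50 mm and 8.59 degrees, less where a joint would pass 70% of its speed; a pose out of reach is approached as far as the arm can. A call with a number of a shift or a turn outside -1 to 1 is refused whole. A call with a gripper value outside its range is refused whole. The fingers move at their own pace and stop on an object; "force" is the grip in N (left out, the last holds). Time passes only in rows, so rows that do not move let the fingers close. It gives the time, the measured TCP pose, the force, the opening and the grip force at its end, in the units of the state.
- env.get_state(): the state, without advancing time (a new reading comes with each control period).
- cams.read_camera(name): name is "side" or "top" or "wrist"; returns a dict with "pixels" (480x640x3 uint8, red, green, blue), "fx", "fy", "cx", "cy" (pixels), "xyz" and "attitude" of the camera in the world; the wrist camera has in their place "mount" (4x4, takes a point from camera to tool coordinates, whose origin is the TCP and whose axes are the flange's). Camera axes: x right, y down, z forward; pixel columns grow to the right and rows downward; lengths in m; the calibration is good to about 2 mm. The wrist camera is an equidistant fisheye: a pixel r from the principal point sees the ray r / f radians off the axis. A picture is of the moment at which its call begins: read the wrist's pose just before it. There is no depth.
- ticket.hand_in(): hands the job in; it is judged then, once.
Trained networks look in the newest picture that a camera, given by its name, has taken for a name from the list of things; names that differ only in an ending like _2 or _b are one class to them, and where a whole thing is asked for, a point or a joint stands for the part that bears it (a point fixed in the world has none). Each returns a list of dicts, best first, with "conf" (0 to 1); they miss things now and then, are a little off and sometimes report something else, mostly with a low value. They report only what shows in the picture. A call takes as long as a camera call. They do not tell look-alikes from the thing itself.
- spotter.find_in(target, camera): "uv" ([column, row] in pixels, amid what is visible of it).
- spotter.cut_out(target, camera): "region" (480x640 bool, what is visible of it) and "uv" ([column, row] in pixels, amid what is visible of it).
- spotter.landmark_of(target, camera): "uv" ([column, row] in pixels: a listed point, or the origin of a listed thing).
The state is a dict: "clock": time; "joint_pos": joint angles; "qvel": joint speeds; "tau": joint torques, N m; "tcp_pos": TCP position; "orientation": TCP orientation; "wrist_force": force on the tool from outside, world axes, zero at the start; "ft_torque": the same for the moment, N m; "finger_gap": finger opening in m; "grip_force": force on a finger pad.
Only numpy, scipy, OpenCV 4.12 (cv2) and the standard library are available. Lean on these libraries where they do the work, as an engineer would, in place of code of your own. Each camera call takes 0.05 s, during which the arm holds its last target. There are 200 camera calls.

## Working session

There is one attempt and no reset: what is moved stays moved. The work goes in short steps, Python scripts to look and compute and a tool call to move; the robot and the scene stay as the last step left them, time stands still between calls to the robot, and variables do not carry over. Pictures are saved under pics/ and viewed, at most 10 in all, crops included, and the job is handed in when it is done.

Besides the shell and the picture viewer there is one more tool, called after "Emit:" in YAML: its name, and indented under it one key for each argument. jog_arm: Moves the arm, as the interface text tells. Shifts and turns lie within -1 to 1; 1 stands for 0.25 m of shift or 180 degrees of turn. Its arguments: {"type":"object","properties":{"increments":{"type":"array"},"force":{"type":"number"}},"required":["increments"]}

```bash
mkdir -p pics; ls; cat > h.py <<'E'
import numpy as np, cv2
from scipy.spatial.transform import Rotation as R
from workcell import env, cams, ticket, spotter
def q2R(q): return R.from_quat([q[1],q[2],q[3],q[0]]).as_matrix()
def camRT(im,st=None):
    if 'mount' in im:
        M=np.array(im['mount']); Rt=q2R(st['orientation']); return Rt@M[:3,:3], Rt@M[:3,3]+np.array(st['tcp_pos'])
    a=np.array(im['attitude']); return (a if a.shape==(3,3) else q2R(a)), np.array(im['xyz'])
def ray(im,uv,st=None):
    x=(uv[0]-im['cx'])/im['fx']; y=(uv[1]-im['cy'])/im['fy']
    if 'mount' in im:
        r=np.hypot(x,y); d=np.array([x/r*np.sin(r),y/r*np.sin(r),np.cos(r)]) if r>0 else np.array([0,0,1.])
    else: d=np.array([x,y,1.]); d/=np.linalg.norm(d)
    Rc,t=camRT(im,st); return t,Rc@d
def atz(im,uv,z,st=None):
    t,d=ray(im,uv,st); return t+d*(z-t[2])/d[2]
def proj(im,p,st=None):
    Rc,t=camRT(im,st); c=Rc.T@(np.array(p)-t)
    if 'mount' in im:
        rr=np.hypot(c[0],c[1]); th=np.arctan2(rr,c[2]); s=th/max(rr,1e-9); return np.array([im['cx']+im['fx']*c[0]*s, im['cy']+im['fy']*c[1]*s])
    return np.array([im['cx']+im['fx']*c[0]/c[2], im['cy']+im['fy']*c[1]/c[2]])
def save(im,name): cv2.imwrite('pics/'+name,im['pixels'][:,:,::-1])
def tri(rays):
    A=0;b=0
    for t,d in rays:
        P=np.eye(3)-np.outer(d,d);A=A+P;b=b+P@t
    return np.linalg.solve(A,b)
E
python3 - <<'E'
from h import *
np.set_printoptions(precision=4,suppress=True)
st=env.get_state();print(st)
Z=dict(post_foot=.036,post_tip=.09,collar_center=.008,bushing_center=.006,leaf_center=.0225,leaf_bore=0,board=0,screwdriver=.01,spool=0,mouse=0,parts_tray=0,multimeter=0)
for c in('top','side'):
    im=cams.read_camera(c);save(im,c+'0.png')
    print(c,{k:v for k,v in im.items() if k!='pixels'})
    for n,z in Z.items():
        for d in spotter.landmark_of(n,c)[:4]:
            print(n,np.round(d['uv'],1),round(d['conf'],2),atz(im,d['uv'],z))
E
```

```text
pics
{'clock': 0.0, 'joint_pos': array([-1.3316,  0.314 ,  0.045 ,  1.3036, -0.    ,  1.4312]), 'qvel': array([-0.0006, -0.0005,  0.0011,  0.0017, -0.0003, -0.0021]), 'tau': array([ -0.    , -48.0629,  29.8531,   0.0196,  -0.    ,   0.    ]), 'tcp_pos': array([ 0.2125, -0.5337,  0.2304]), 'orientation': array([-0.0009,  0.9821,  0.1883, -0.0001]), 'wrist_force': array([ 0.0782, -0.4901,  0.1229]), 'ft_torque': array([ 0.0434, -0.0404,  0.0205]), 'grip_force': 0.0, 'finger_gap': 0.08525423021119583}
top {'fx': 438.26447557146497, 'fy': 438.26447557146497, 'cx': 316.03587244074504, 'cy': 238.62900586334817, 'xyz': array([ 0.3515, -0.0294,  1.2346]), 'attitude': array([-0.0254,  0.7149, -0.6982,  0.0278])}
post_foot [323.8 180.7] 0.9 [ 0.6033 -0.0501  0.036 ]
post_tip [318.9 174.2] 0.84 [ 0.6091 -0.0358  0.09  ]
post_tip [261.  239.7] 0.68 [0.4316 0.1117 0.09  ]
collar_center [330.8 239.1] 0.51 [ 0.4437 -0.0739  0.008 ]
bushing_center [199.5 224.2] 0.56 [0.4771 0.2965 0.006 ]
leaf_center [460.5 179. ] 0.55 [ 0.6203 -0.4337  0.0225]
leaf_center [395.9 262.3] 0.51 [ 0.3826 -0.2546  0.0225
[... 1570 characters left out ...]
5  0.    ]
leaf_bore [365.7 338.9] 0.92 [ 0.506  -0.2273  0.    ]
leaf_bore [305.2 370. ] 0.85 [ 0.3633 -0.2894  0.    ]
leaf_bore [466.6 394.5] 0.64 [ 0.6605 -0.4053  0.    ]
board [428.5 353.6] 0.84 [ 0.6247 -0.2918  0.    ]
spool [366.1 210.5] 0.73 [0.6397 0.2784 0.    ]
mouse [374.2 377.8] 0.58 [ 0.4956 -0.3338  0.    ]
mouse [359.  450.2] 0.56 [ 0.4265 -0.4846  0.    ]
parts_tray [391.  246.9] 0.75 [0.6587 0.0886 0.    ]
parts_tray [392.2 376. ] 0.63 [ 0.5323 -0.3358  0.    ]
parts_tray [305.3 189. ] 0.56 [0.4835 0.4365 0.    ]
parts_tray [360.9 448. ] 0.29 [ 0.4309 -0.481   0.    ]
multimeter [358.6 186.2] 0.96 [0.6533 0.4237 0.    ]
multimeter [314.  211.4] 0.72 [0.4871 0.3011 0.    ]
```

View pics/top0.png

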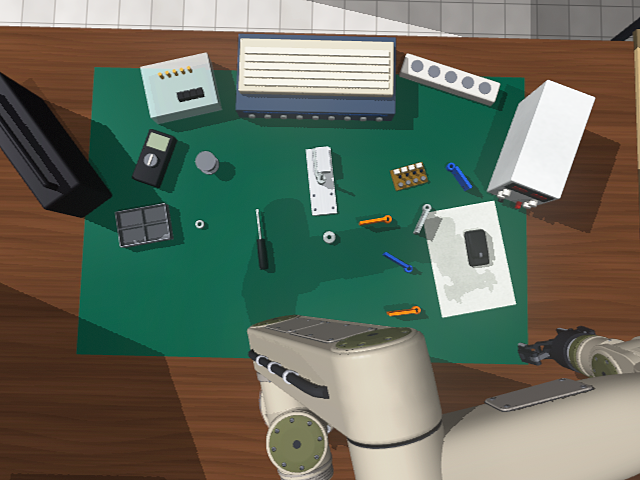

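View pics/side0.png

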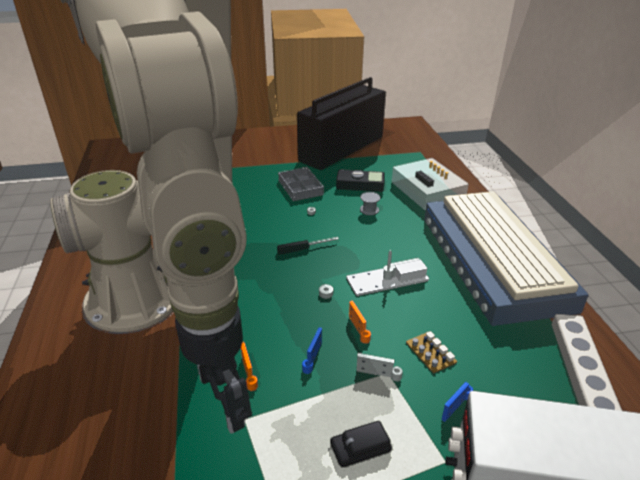

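Top view: collar ring at (330,238), bushing ring at (200,224), post/sill at (321,180) with the jamb block at the far end, so +x points towards the robot. There are five leaves: two blue (460,177) and (398,262), two orange (376,220) and (404,312), and one bare steel (422,219). The steel one fits the description; I'll confirm it in a crop.

```bash
python3 - <<'E'
from h import *
np.set_printoptions(precision=4,suppress=True)
st=env.get_state()
im=cams.read_camera('wrist');print({k:v for k,v in im.items() if k!='pixels'})
cu=cv2.imread('pics/top0.png')[120:260,280:460]; c2=cv2.imread('pics/side0.png')[300:410,290:470]
cv2.imwrite('pics/crop0.png',np.hstack([cv2.resize(cu,(400,311),interpolation=3),cv2.resize(c2,(400,311))]))
t=cams.read_camera('top')
for n in('collar_center','bushing_center','leaf_center'):
  for d in spotter.cut_out(n,'top')[:6]:
    r=d['region'];print(n,round(d['conf'],2),np.round(d['uv'],1),r.sum(),t['pixels'][r].mean(0))
    if n=='leaf_center':
        (c,s,a)=cv2.minAreaRect(np.argwhere(r)[:,::-1].astype(np.float32));print('  rect',np.round(c,1),np.round(s,1),a)
for a,b in [((318,150),(324,213))]: print(atz(t,a,.03),atz(t,b,.008))
E
```

```text
{'fx': 371.64829954431775, 'fy': 371.64829954431775, 'cx': 321.0104408678337, 'cy': 240.2587117683255, 'mount': array([[ 0.0015, -0.9511, -0.3088,  0.0797],
       [ 1.    ,  0.001 ,  0.0017, -0.0005],
       [-0.0013, -0.3088,  0.9511, -0.1417],
       [ 0.    ,  0.    ,  0.    ,  1.    ]])}
collar_center 0.16 [421.3 216.9] 199 [155.0754 164.3367 163.2814]
bushing_center 0.46 [198.5 222.6] 61 [141.7377 154.4754 151.918 ]
leaf_center 0.71 [397.9 262.8] 189 [ 37.5767  77.2275 147.6138]
  rect [397.6 261.7] [33.3  7.7] 30.068584442138672
leaf_center 0.67 [407.9 177.4] 692 [130.341  112.146   79.6908]
  rect [408.9 175.7] [21.  33.5] 74.05460357666016
leaf_center 0.64 [374.8 218.9] 141 [202.1489 113.5035  22.4468]
  rect [375.6 221.3] [ 6.8 31.6] 77.47119140625
leaf_center 0.64 [401.8 309.1] 174 [191.9195 113.6322  33.0402]
  rect [403.5 311.4] [ 6.4 33.4] 83.1572265625
leaf_center 0.57 [458.3 176.2] 251 [ 37.7968  75.5936 158.0279]
  rect [458.8 175.7] [32.   8.7] 51.34019470214844
leaf_center 0.46 [422.7 216.1] 198 [153.702  162.7121 161.3182]
  rect [422.4 218.2] [ 8.1 30.4] 24.443954467773438
[ 0.6912 -0.0321  0.03  ] [ 0.517  -0.0532  0.008 ]
```

View pics/crop0.png

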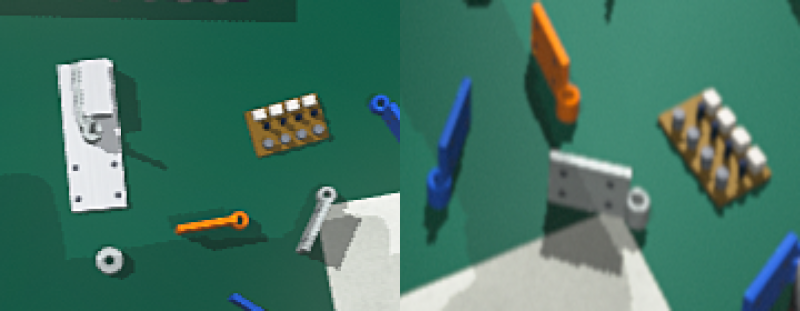

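The crop confirms it: the bare-steel leaf with its knuckle at top-view pixel (427,207) is the real one. The others are blue or orange.

```bash
cat >> h.py <<'E'
def plan(segs,st=None):
    """segs: list of (target xyz, yaw_deg, nrows, closure); prints rows, tool kept vertical"""
    st=st or env.get_state(); p=np.array(st['tcp_pos']); Rm=q2R(st['orientation'])
    out=[]
    for tgt,yaw,n,c in segs:
        tgt=np.array(tgt,float); y=np.radians(yaw)
        Rg=np.array([[np.cos(y),np.sin(y),0],[np.sin(y),-np.cos(y),0],[0,0,-1.]])
        for k in range(n):
            rem=n-k
            s=np.round(Rm.T@((tgt-p)/rem)/.25,4)
            rv=np.round(R.from_matrix(Rm.T@Rg).as_rotvec()/rem/np.pi,4)
            out.append([*s.tolist(),*rv.tolist(),c])
            p=p+Rm@s*.25; Rm=Rm@R.from_rotvec(rv*np.pi).as_matrix()
    print(str([[ [float('%.4f'%v) for v in r[:6]]+[r[6]] for r in out]]).replace(' ',''))
def yawof(st): Rm=q2R(st['orientation']); return np.degrees(np.arctan2(Rm[1,0],Rm[0,0])), np.degrees(np.arccos(-Rm[2,2]))
E
python3 - <<'E'
from h import *
plan([((.446,-.072,.14),187,20,0)])
E
```

```text
[[[0.0776,-0.0687,0.0183,0.0,0.0,-0.0459,0],[0.0866,-0.0568,0.0183,-0.0,0.0,-0.0459,0],[0.0939,-0.0438,0.0183,-0.0,0.0,-0.0459,0],[0.0992,-0.0298,0.0183,-0.0,0.0,-0.0459,0],[0.1024,-0.0152,0.0182,-0.0,0.0,-0.0459,0],[0.1036,-0.0004,0.0183,-0.0,0.0,-0.0459,0],[0.1025,0.0145,0.0182,-0.0,0.0,-0.0459,0],[0.0994,0.0291,0.0183,-0.0,0.0,-0.0459,0],[0.0942,0.0431,0.0182,-0.0,0.0,-0.0459,0],[0.087,0.0562,0.0183,-0.0,0.0,-0.0459,0],[0.078,0.0681,0.0182,-0.0,0.0,-0.0459,0],[0.0675,0.0786,0.0183,-0.0,0.0,-0.0459,0],[0.0555,0.0875,0.0182,-0.0,0.0,-0.0459,0],[0.0423,0.0945,0.0183,-0.0,0.0,-0.0459,0],[0.0283,0.0996,0.0182,-0.0,0.0,-0.046,0],[0.0136,0.1027,0.0183,-0.0,0.0,-0.0459,0],[-0.0013,0.1036,0.0182,-0.0,0.0,-0.046,0],[-0.0161,0.1023,0.0183,-0.0,0.0,-0.0459,0],[-0.0307,0.0989,0.0182,-0.0,0.0,-0.046,0],[-0.0446,0.0935,0.0183,-0.0001,0.0,-0.0459,0]]]
```

Emit:
jog_arm:
  increments:
    - [[0.0776,-0.0687,0.018,0,0,-0.046,0],[0.0866,-0.0568,0.018,0,0,-0.046,0],[0.0939,-0.0438,0.018,0,0,-0.046,0],[0.0992,-0.0298,0.018,0,0,-0.046,0],[0.1024,-0.0152,0.018,0,0,-0.046,0],[0.1036,0,0.018,0,0,-0.046,0],[0.1025,0.0145,0.018,0,0,-0.046,0],[0.0994,0.0291,0.018,0,0,-0.046,0],[0.0942,0.0431,0.018,0,0,-0.046,0],[0.087,0.0562,0.018,0,0,-0.046,0],[0.078,0.0681,0.018,0,0,-0.046,0],[0.0675,0.0786,0.018,0,0,-0.046,0],[0.0555,0.0875,0.018,0,0,-0.046,0],[0.0423,0.0945,0.018,0,0,-0.046,0],[0.0283,0.0996,0.018,0,0,-0.046,0],[0.0136,0.1027,0.018,0,0,-0.046,0],[0,0.1036,0.018,0,0,-0.046,0],[-0.0161,0.1023,0.018,0,0,-0.046,0],[-0.0307,0.0989,0.018,0,0,-0.046,0],[-0.0446,0.0935,0.018,0,0,-0.046,0]]

```text
clock: 3.55
tcp_pos: [0.445, -0.0702, 0.1413]
orientation: [0.0, -0.067, 0.998, -0.0]
wrist_force: [0.9, -0.3, -0.1]
finger_gap: 0.0857
grip_force: 0.0
```

```bash
python3 - <<'E'
from h import *
np.set_printoptions(precision=4,suppress=True)
st=env.get_state();im=cams.read_camera('wrist');save(im,'w1.png')
print(st['tcp_pos'],yawof(st))
for n,z in dict(collar_center=.008,post_foot=.036,post_tip=.09).items():
  for d in spotter.landmark_of(n,'wrist')[:2]: print(n,d['conf'],np.round(d['uv'],1),atz(im,d['uv'],z,st))
E
```

```text
[ 0.445  -0.0702  0.1413] (np.float64(-172.3524149277602), np.float64(0.04010181627416338))
collar_center 0.93 [323.6 237.5] [ 0.4529 -0.0668  0.008 ]
post_foot 0.91 [327.6 413.6] [ 0.6085 -0.0417  0.036 ]
```

View pics/w1.png

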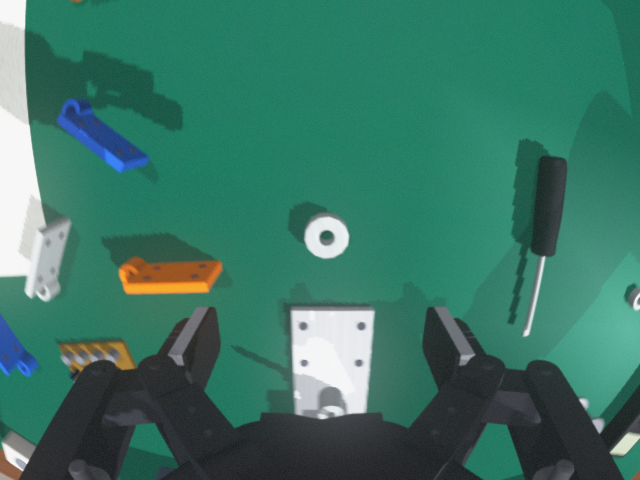

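Close view: collar ring at (327,237), sill near corners at (291,308) and (375,308), post at (331,408).

```bash
python3 - <<'E'
from h import *
np.set_printoptions(precision=4,suppress=True)
st=env.get_state();im=cams.read_camera('wrist')
hsv=cv2.cvtColor(im['pixels'],cv2.COLOR_RGB2HSV)
m=((hsv[:,:,1]<60)&(hsv[:,:,2]>110)).astype(np.uint8)
m2=np.zeros_like(m);m2[205:275,290:365]=m[205:275,290:365]
cs,_=cv2.findContours(m2,0,2);c=max(cs,key=cv2.contourArea);e=cv2.fitEllipse(c);print('ring ellipse',e,atz(im,e[0],.016,st), atz(im,e[0],.008,st))
m3=np.zeros_like(m);m3[295:400,270:400]=m[295:400,270:400]
L=[];Rr=[]
for r in range(315,385,5):
    xs=np.flatnonzero(m3[r]); L.append(atz(im,(xs[0],r),.008,st)[:2]);Rr.append(atz(im,(xs[-1],r),.008,st)[:2])
L=np.array(L);Rr=np.array(Rr)
for P in(L,Rr):
    vx,vy,x,y=cv2.fitLine(P.astype(np.float32),cv2.DIST_HUBER,0,.01,.01).ravel();print(np.degrees(np.arctan2(vy,vx)),x,y)
mid=(L+Rr)/2;print(mid[[0,-1]],np.linalg.norm(L-Rr,axis=1)[[0,-1]])
for d in spotter.landmark_of('post_foot','wrist')[:1]: print(d['uv'],atz(im,d['uv'],.036,st))
E
```

```text
ring ellipse ((325.8555603027344, 235.85855102539062), (43.50130081176758, 45.053688049316406), 0.7763410806655884) [ 0.4483 -0.0664  0.016 ] [ 0.4507 -0.066   0.008 ]
6.8897243 0.56464636 -0.081109636
7.329793 0.5513887 -0.012209884
[[ 0.5196 -0.0514]
 [ 0.5906 -0.0426]] [0.0696 0.0706]
[330.6, 412.6] [ 0.6062 -0.0409  0.036 ]
```

```bash
python3 - <<'E'
from h import *
plan([((.4487,-.0663,.03),187.1,4,0),((.4487,-.0663,.004),187.1,3,0)])
E
```

```text
[[[-0.005,0.0049,0.1114,-0.0,0.0,0.0001,0],[-0.005,0.0049,0.1115,-0.0,0.0,0.0001,0],[-0.005,0.0049,0.1114,-0.0001,0.0,0.0002,0],[-0.0051,0.0048,0.1115,-0.0,0.0,0.0001,0],[0.0,-0.0,0.0347,-0.0,0.0,0.0,0],[0.0,-0.0,0.0346,-0.0,0.0,0.0,0],[0.0,-0.0,0.0347,-0.0,0.0,0.0,0]]]
```

Emit:
jog_arm:
  increments:
    - [[-0.005,0.005,0.111,0,0,0,0],[-0.005,0.005,0.111,0,0,0,0],[-0.005,0.005,0.111,0,0,0,0],[-0.005,0.005,0.111,0,0,0,0],[0,0,0.035,0,0,0,0],[0,0,0.035,0,0,0,0],[0,0,0.035,0,0,0,0],[0,0,0,0,0,0,255],[0,0,0,0,0,0,255],[0,0,0,0,0,0,255],[0,0,0,0,0,0,255],[0,0,0,0,0,0,255],[0,0,0,0,0,0,255]]
  force: 40

```text
clock: 5.15
tcp_pos: [0.4495, -0.0658, 0.0051]
orientation: [0.001, -0.064, 0.998, -0.0]
wrist_force: [-1.9, 1.2, 5.5]
finger_gap: 0.0325
grip_force: 39.1
```

```bash
python3 - <<'E'
from h import *
plan([((.4495,-.0658,.12),187.1,4,255),((.59,.04,.14),187.1,6,255)])
E
```

```text
[[[-0.0002,-0.0001,-0.1149,-0.0001,0.0001,0.0003,255],[-0.0002,-0.0001,-0.1149,-0.0001,0.0001,0.0003,255],[-0.0001,-0.0,-0.1149,-0.0001,0.0001,0.0003,255],[-0.0001,-0.0,-0.1149,-0.0,0.0001,0.0003,255],[-0.1017,0.0584,-0.0133,-0.0,0.0,0.0,255],[-0.1017,0.0584,-0.0133,-0.0,0.0,0.0,255],[-0.1017,0.0584,-0.0133,-0.0,0.0,0.0,255],[-0.1016,0.0584,-0.0133,-0.0,0.0,0.0,255],[-0.1017,0.0584,-0.0134,-0.0,0.0,0.0,255],[-0.1016,0.0584,-0.0133,-0.0,0.0,0.0,255]]]
```

Emit:
jog_arm:
  increments:
    - [[0,0,-0.115,0,0,0,255],[0,0,-0.115,0,0,0,255],[0,0,-0.115,0,0,0,255],[0,0,-0.115,0,0,0,255],[-0.1017,0.0584,-0.0133,0,0,0,255],[-0.1017,0.0584,-0.0133,0,0,0,255],[-0.1017,0.0584,-0.0133,0,0,0,255],[-0.1017,0.0584,-0.0133,0,0,0,255],[-0.1017,0.0584,-0.0133,0,0,0,255],[-0.1017,0.0584,-0.0133,0,0,0,255],[0,0,0,0,0,0,255],[0,0,0,0,0,0,255]]

```text
clock: 6.35
tcp_pos: [0.5889, 0.0411, 0.1388]
orientation: [-0.0, -0.064, 0.998, -0.0]
wrist_force: [-0.0, -0.0, -1.3]
finger_gap: 0.032
grip_force: 40.0
```

```bash
python3 - <<'E'
from h import *
np.set_printoptions(precision=4,suppress=True)
st=env.get_state();im=cams.read_camera('wrist');save(im,'w2.png')
print(st['tcp_pos'],yawof(st),st['finger_gap'])
zc=st['tcp_pos'][2]+.004
for n,z in dict(collar_center=zc,post_foot=.036,post_tip=.09).items():
  for d in spotter.landmark_of(n,'wrist')[:2]: print(n,d['conf'],np.round(d['uv'],1),atz(im,d['uv'],z,st))
E
```

```text
[0.5889 0.0411 0.1388] (np.float64(-172.62868338498345), np.float64(0.0352964224591555)) 0.03200480440306945
collar_center 0.85 [321.  316.9] [0.5889 0.0417 0.1428]
post_foot 0.59 [205.8 251.3] [ 0.6085 -0.0398  0.036 ]
```

View pics/w2.png

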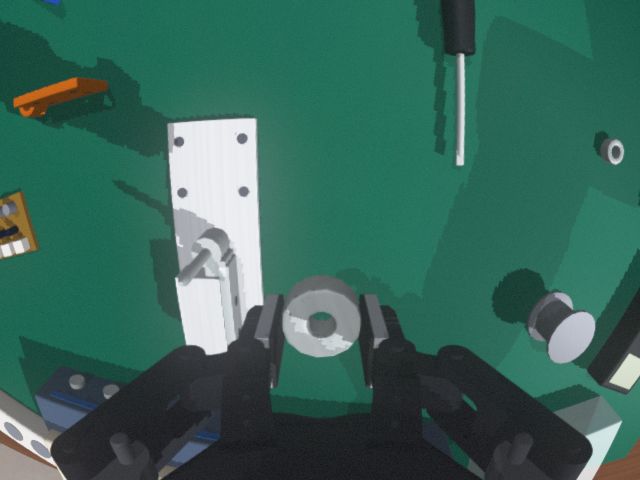

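```bash
python3 - <<'E'
from h import *
np.set_printoptions(precision=4,suppress=True)
st=env.get_state();im=cams.read_camera('wrist')
cv2.imwrite('pics/w2c.png',np.hstack([cv2.resize(im['pixels'][225:305,160:260,::-1],(400,320),interpolation=cv2.INTER_CUBIC),cv2.resize(im['pixels'][270:366,265:385,::-1],(400,320),interpolation=cv2.INTER_CUBIC)]))
z=st['tcp_pos'][2]
for zz in (z+.010,z+.012,z+.014): print(atz(im,(321.5,323),zz,st))
print(atz(im,(183,280),.09,st),atz(im,(206,251),.036,st), proj(im,st['tcp_pos'],st))
# sill corners z=.008
print(atz(im,(168,124),.008,st),atz(im,(256,119),.008,st))
E
```

```text
[0.5876 0.0409 0.1489]
[0.5864 0.0407 0.1509]
[0.5852 0.0406 0.1529]
[ 0.6061 -0.0391  0.09  ] [ 0.6073 -0.0407  0.036 ] [319.7395 312.0698]
[ 0.52   -0.0861  0.008 ] [ 0.5116 -0.0171  0.008 ]
```

View pics/w2c.png

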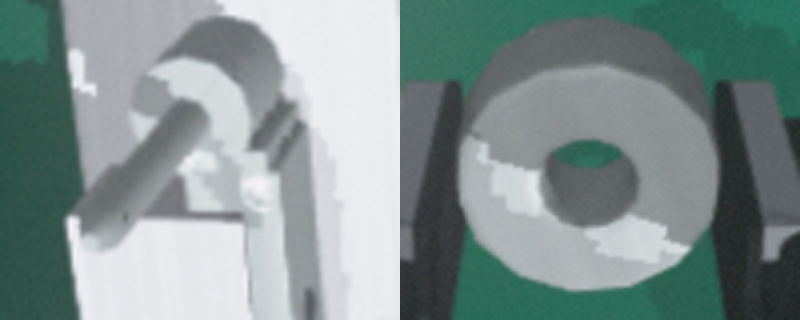

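```bash
python3 - <<'E'
from h import *
plan([((.610,-.0398,.138),187.1,4,255),((.610,-.0398,.1),187.1,3,255)])
E
```

```text
[[[-0.0115,-0.082,0.001,-0.0,-0.0,0.0002,255],[-0.0116,-0.0821,0.001,-0.0,-0.0001,0.0002,255],[-0.0117,-0.082,0.001,-0.0,-0.0,0.0002,255],[-0.0117,-0.082,0.0011,-0.0,-0.0001,0.0002,255],[0.0,-0.0,0.0507,-0.0,0.0,0.0,255],[0.0,-0.0,0.0506,-0.0,0.0,0.0,255],[0.0,-0.0,0.0507,-0.0,0.0,0.0,255]]]
```

Emit:
jog_arm:
  increments:
    - [[-0.0116,-0.082,0.001,0,0,0,255],[-0.0116,-0.082,0.001,0,0,0,255],[-0.0116,-0.082,0.001,0,0,0,255],[-0.0116,-0.082,0.001,0,0,0,255],[0,0,0.05,0,0,0,255],[0,0,0.05,0,0,0,255],[0,0,0.05,0,0,0,255],[0,0,0,0,0,0,255]]

```text
clock: 7.4
tcp_pos: [0.6085, -0.038, 0.0975]
orientation: [-0.003, -0.064, 0.998, 0.001]
wrist_force: [-0.4, -0.1, -1.4]
finger_gap: 0.0325
grip_force: 40.0
```

```bash
python3 - <<'E'
from h import *
np.set_printoptions(precision=4,suppress=True)
st=env.get_state();s=cams.read_camera('side');t=cams.read_camera('top');w=cams.read_camera('wrist')
a=cv2.resize(s['pixels'][195:285,330:450,::-1],(400,300),interpolation=2)
b=cv2.resize(w['pixels'][250:370,240:400,::-1],(400,300),interpolation=2)
cv2.imwrite('pics/c3.png',np.hstack([a,b]));print(st['tcp_pos'],st['wrist_force'])
p=np.array([.608,-.0397,0])
for z in(.036,.09): print(proj(s,p+[0,0,z]),proj(t,p+[0,0,z]))
E
```

```text
[ 0.6085 -0.038   0.0975] [-0.3541 -0.0901 -1.4272]
[387.6111 267.632 ] [320.0852 178.943 ]
[389.4517 249.7306] [320.3589 174.6423]
```

View pics/c3.png

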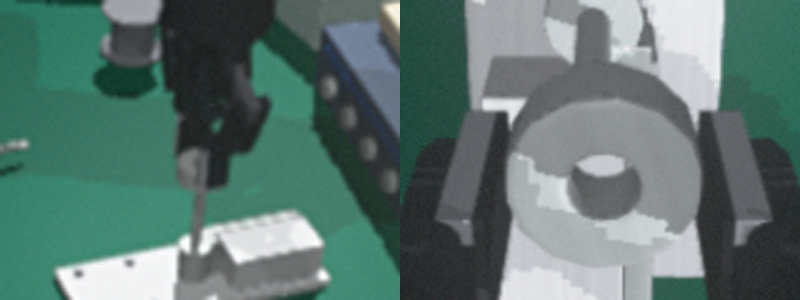

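```bash
python3 - <<'E'
from h import *
st=env.get_state();print(st['tcp_pos'],yawof(st),st['qvel'])
plan([((.610,-.0398,.097),187.1,1,255),((.610,-.0398,.085),187.1,3,255)])
E
```

```text
[ 0.61070291 -0.03847838  0.10039572] (np.float64(-172.6429648964501), np.float64(0.023222631315110282)) [-0.00397729 -0.00974632  0.01748184  0.0003944  -0.00228487  0.00066358]
[[[0.0035,-0.0049,0.0136,0.0,-0.0001,0.0014,255],[-0.0,0.0,0.016,0.0,-0.0,0.0,255],[-0.0,0.0,0.016,0.0,-0.0,0.0,255],[-0.0,0.0,0.016,0.0,-0.0,0.0,255]]]
```

Emit:
jog_arm:
  increments:
    - [[0.003,-0.005,0.012,0,0,0,255],[0,0,0.016,0,0,0,255],[0,0,0.016,0,0,0,255],[0,0,0.016,0,0,0,255],[0,0,0,0,0,0,255],[0,0,0,0,0,0,255]]

```text
clock: 8.15
tcp_pos: [0.6102, -0.0405, 0.0852]
orientation: [-0.0, -0.064, 0.998, 0.0]
wrist_force: [0.1, 0.5, -1.2]
finger_gap: 0.0321
grip_force: 40.0
```

Emit:
jog_arm:
  increments:
    - [[0,0,0.03,0,0,0,255],[0,0,0.03,0,0,0,255],[0,0,0.03,0,0,0,255],[0,0,0.03,0,0,0,255],[0,0,0.02,0,0,0,255],[0,0,0.02,0,0,0,255],[0,0,0,0,0,0,255],[0,0,0,0,0,0,255]]

```text
clock: 8.95
tcp_pos: [0.6103, -0.0405, 0.0455]
orientation: [-0.0, -0.064, 0.998, -0.0]
wrist_force: [-0.5, -0.1, -0.1]
finger_gap: 0.0323
grip_force: 40.0
```

Emit:
jog_arm:
  increments:
    - [[0,0,0.008,0,0,0,255],[0,0,0.008,0,0,0,255],[0,0,0,0,0,0,255],[0,0,0,0,0,0,255]]

```text
clock: 9.35
tcp_pos: [0.6103, -0.0405, 0.0415]
orientation: [0.0, -0.064, 0.998, -0.0]
wrist_force: [0.3, -0.3, -1.1]
finger_gap: 0.0324
grip_force: 40.0
```

Emit:
jog_arm:
  increments:
    - [[0,0,0.002,0,0,0,80],[0,0,0,0,0,0,80],[0,0,0,0,0,0,80],[0,0,0,0,0,0,80],[0,0,-0.06,0,0,0,80],[0,0,-0.1,0,0,0,80],[0,0,-0.1,0,0,0,80],[0,0,-0.1,0,0,0,80],[0,0,-0.04,0,0,0,80],[0,0,0,0,0,0,80]]

```text
clock: 10.35
tcp_pos: [0.6115, -0.0407, 0.1426]
orientation: [0.002, -0.064, 0.998, -0.0]
wrist_force: [0.6, -0.9, 1.1]
finger_gap: 0.0586
grip_force: 0.0
```

```bash
python3 - <<'E'
from h import *
np.set_printoptions(precision=4,suppress=True)
st=env.get_state();w=cams.read_camera('wrist');s=cams.read_camera('side')
cv2.imwrite('pics/c4.png',np.hstack([cv2.resize(w['pixels'][200:350,220:420,::-1],(400,300),interpolation=2),cv2.resize(s['pixels'][225:300,340:440,::-1],(400,300),interpolation=2)]))
print(st['tcp_pos'],st['finger_gap'])
for d in spotter.landmark_of('collar_center','wrist')[:2]: print(d['conf'],d['uv'],atz(w,d['uv'],.044,st))
plan([((.55,.2,.15),187.1,6,80),((.477,.278,.11),187.1,4,80)])
E
```

```text
[ 0.6115 -0.0407  0.1426] 0.05859717028487792
0.92 [321.3, 241.2] [ 0.6117 -0.0402  0.044 ]
[[[0.019,0.164,-0.0069,0.0,-0.0001,0.0002,80],[0.0191,0.164,-0.0069,0.0,-0.0001,0.0002,80],[0.0192,0.1639,-0.0069,0.0,-0.0001,0.0002,80],[0.0192,0.1639,-0.0069,0.0001,-0.0001,0.0002,80],[0.0194,0.164,-0.0069,0.0,-0.0001,0.0002,80],[0.0194,0.1639,-0.007,0.0001,-0.0002,0.0001,80],[0.0628,0.0864,0.04,-0.0,0.0,0.0,80],[0.0628,0.0864,0.04,-0.0,0.0,0.0,80],[0.0628,0.0865,0.04,-0.0,0.0,0.0,80],[0.0628,0.0864,0.04,-0.0,0.0,0.0,80]]]
```

View pics/c4.png

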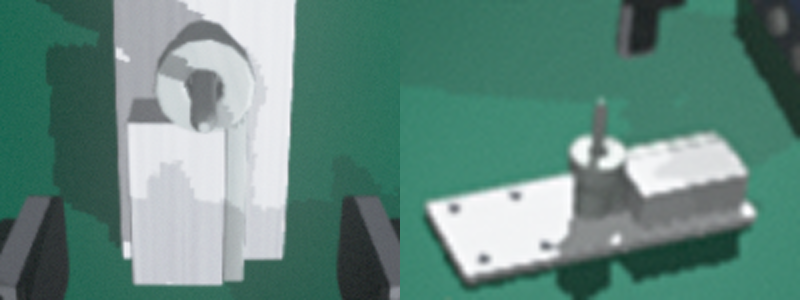

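The collar is seated flat at the foot of the post (crop left (205,90), right (597,152)). Next is the bushing.

Emit:
jog_arm:
  increments:
    - [[0.019,0.164,-0.007,0,0,0,80],[0.019,0.164,-0.007,0,0,0,80],[0.019,0.164,-0.007,0,0,0,80],[0.019,0.164,-0.007,0,0,0,80],[0.019,0.164,-0.007,0,0,0,80],[0.019,0.164,-0.007,0,0,0,80],[0.063,0.0864,0.04,0,0,0,80],[0.063,0.0864,0.04,0,0,0,80],[0.063,0.0864,0.04,0,0,0,80],[0.063,0.0864,0.04,0,0,0,80],[0,0,0,0,0,0,80],[0,0,0,0,0,0,80]]

```text
clock: 11.7
tcp_pos: [0.4762, 0.2775, 0.1101]
orientation: [-0.001, -0.064, 0.998, -0.001]
wrist_force: [-0.0, -0.5, 0.2]
finger_gap: 0.059
grip_force: 0.0
```

```bash
python3 - <<'E'
from h import *
np.set_printoptions(precision=4,suppress=True)
st=env.get_state();im=cams.read_camera('wrist');print(st['tcp_pos'])
for d in spotter.landmark_of('bushing_center','wrist')[:3]: print(d['conf'],d['uv'],atz(im,d['uv'],.006,st))
for d in spotter.cut_out('bushing_center','wrist')[:3]:
    ys,xs=np.nonzero(d['region']);print('cut',d['conf'],d['uv'],xs.min(),xs.max(),ys.min(),ys.max(),atz(im,d['uv'],.007,st))
    if d is not None:
        x0,x1,y0,y1=xs.min()-6,xs.max()+7,ys.min()-6,ys.max()+7
        hsv=cv2.cvtColor(im['pixels'],cv2.COLOR_RGB2HSV);m=((hsv[:,:,1]<60)&(hsv[:,:,2]>90)).astype(np.uint8)
        mm=np.zeros_like(m);mm[y0:y1,x0:x1]=m[y0:y1,x0:x1];cs,_=cv2.findContours(mm,0,2)
        if cs:
            c=max(cs,key=cv2.contourArea)
            if len(c)>5: e=cv2.fitEllipse(c);print(e,atz(im,e[0],.012,st),atz(im,e[0],.006,st))
E
```

```text
[0.4762 0.2775 0.1101]
0.61 [352.9, 247.1] [0.479  0.3007 0.006 ]
cut 0.64 [353.2, 248.9] 332 366 228 264 [0.4799 0.301  0.007 ]
((348.8774108886719, 246.21124267578125), (33.75728225708008, 35.41498947143555), 165.30209350585938) [0.4767 0.2971 0.012 ] [0.4787 0.2978 0.006 ]
```

```bash
python3 - <<'E'
from h import *
plan([((.4767,.297,.03),187.1,4,80),((.4767,.297,.004),187.1,3,80)])
E
```

```text
[[[-0.0011,0.02,0.0814,-0.0,0.0,0.0002,80],[-0.0011,0.02,0.0814,-0.0,0.0,0.0002,80],[-0.0011,0.02,0.0814,-0.0,0.0001,0.0002,80],[-0.0012,0.02,0.0813,-0.0001,0.0,0.0002,80],[0.0,0.0,0.0347,0.0,0.0,0.0,80],[0.0,0.0,0.0347,0.0,0.0,0.0,80],[0.0,0.0,0.0346,0.0,0.0,0.0,80]]]
```

Emit:
jog_arm:
  increments:
    - [[-0.001,0.02,0.081,0,0,0,80],[-0.001,0.02,0.081,0,0,0,80],[-0.001,0.02,0.081,0,0,0,80],[-0.001,0.02,0.081,0,0,0,80],[0,0,0.035,0,0,0,80],[0,0,0.035,0,0,0,80],[0,0,0.035,0,0,0,80],[0,0,0,0,0,0,80],[0,0,0,0,0,0,255],[0,0,0,0,0,0,255],[0,0,0,0,0,0,255],[0,0,0,0,0,0,255],[0,0,0,0,0,0,255],[0,0,0,0,0,0,255]]
  force: 40

```text
clock: 13.25
tcp_pos: [0.4763, 0.2977, 0.0051]
orientation: [0.001, -0.064, 0.998, 0.0]
wrist_force: [-1.5, -0.4, 6.0]
finger_gap: 0.0212
grip_force: 39.3
```

```bash
python3 - <<'E'
from h import *
st=env.get_state();p=st['tcp_pos'];print(p)
plan([((p[0],p[1],.13),187.1,4,255),((.58,.05,.14),187.1,7,255)])
E
```

```text
[0.47634516 0.29774807 0.00514151]
[[[-0.0002,0.0,-0.1249,0.0,0.0001,0.0003,255],[-0.0002,0.0,-0.1248,0.0,0.0001,0.0003,255],[-0.0001,0.0,-0.1249,0.0,0.0001,0.0003,255],[-0.0,0.0001,-0.1248,0.0001,0.0002,0.0002,255],[-0.0413,-0.1478,-0.0057,-0.0,-0.0,0.0,255],[-0.0413,-0.1478,-0.0057,-0.0,-0.0,0.0,255],[-0.0413,-0.1478,-0.0057,-0.0,-0.0,0.0,255],[-0.0412,-0.1478,-0.0057,-0.0,-0.0,0.0,255],[-0.0413,-0.1478,-0.0057,-0.0,-0.0,0.0,255],[-0.0412,-0.1479,-0.0057,-0.0,-0.0,0.0,255],[-0.0413,-0.1478,-0.0057,-0.0,-0.0,0.0,255]]]
```

Emit:
jog_arm:
  increments:
    - [[0,0,-0.125,0,0,0,255],[0,0,-0.125,0,0,0,255],[0,0,-0.125,0,0,0,255],[0,0,-0.125,0,0,0,255],[-0.0413,-0.148,-0.0057,0,0,0,255],[-0.0413,-0.148,-0.0057,0,0,0,255],[-0.0413,-0.148,-0.0057,0,0,0,255],[-0.0413,-0.148,-0.0057,0,0,0,255],[-0.0413,-0.148,-0.0057,0,0,0,255],[-0.0413,-0.148,-0.0057,0,0,0,255],[-0.0413,-0.148,-0.0057,0,0,0,255],[0,0,0,0,0,0,255],[0,0,0,0,0,0,255],[0,0,0,0,0,0,255]]

```text
clock: 14.65
tcp_pos: [0.5797, 0.0505, 0.1389]
orientation: [-0.0, -0.064, 0.998, 0.0]
wrist_force: [-0.2, -0.1, -0.6]
finger_gap: 0.0209
grip_force: 39.4
```

```bash
python3 - <<'E'
from h import *
np.set_printoptions(precision=4,suppress=True)
st=env.get_state();im=cams.read_camera('wrist');p=st['tcp_pos'];print(p,st['finger_gap'])
for d in spotter.landmark_of('bushing_center','wrist')[:2]: print(d['conf'],d['uv'],atz(im,d['uv'],p[2]+.001,st))
for n,z in(('post_tip',.09),('collar_center',.044)):
  for d in spotter.landmark_of(n,'wrist')[:3]: print(n,d['conf'],d['uv'],atz(im,d['uv'],z,st))
a=im['pixels'][280:360,270:370,::-1];q=proj(im,(.608,-.04,.07),st).astype(int);print(q)
b=im['pixels'][q[1]-48:q[1]+48,max(q[0]-60,0):max(q[0]-60,0)+120,::-1]
cv2.imwrite('pics/c5.png',np.hstack([cv2.resize(a,(400,320),interpolation=2),cv2.resize(b,(400,320),interpolation=2)]))
E
```

```text
[0.5797 0.0505 0.1389] 0.02088093746361574
0.69 [321.9, 316.6] [0.5813 0.0516 0.1399]
post_tip 0.64 [167.5, 293.2] [ 0.6084 -0.0392  0.09  ]
collar_center 0.68 [192.6, 270.5] [ 0.6122 -0.0379  0.044 ]
[177 279]
```

View pics/c5.png

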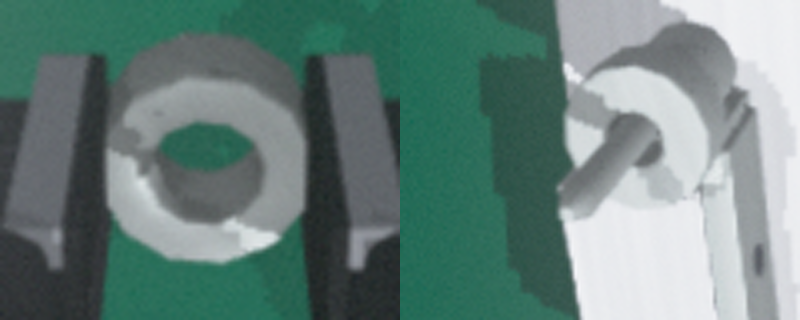

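```bash
python3 - <<'E'
from h import *
plan([((.608,-.0401,.137),187.1,5,255),((.608,-.0401,.1),187.1,3,255)])
E
```

```text
[[[-0.0129,-0.0751,0.0018,0.0,-0.0,0.0003,255],[-0.0129,-0.0751,0.0018,0.0,-0.0,0.0003,255],[-0.013,-0.0751,0.0018,0.0,-0.0,0.0004,255],[-0.0131,-0.0751,0.0018,0.0,-0.0,0.0003,255],[-0.0132,-0.0752,0.0017,0.0,-0.0,0.0004,255],[-0.0,0.0,0.0493,0.0,-0.0,-0.0,255],[-0.0,0.0,0.0494,0.0,-0.0,-0.0,255],[-0.0001,0.0,0.0493,0.0,-0.0,-0.0,255]]]
```

Emit:
jog_arm:
  increments:
    - [[-0.013,-0.075,0.002,0,0,0,255],[-0.013,-0.075,0.002,0,0,0,255],[-0.013,-0.075,0.002,0,0,0,255],[-0.013,-0.075,0.002,0,0,0,255],[-0.013,-0.075,0.002,0,0,0,255],[0,0,0.05,0,0,0,255],[0,0,0.05,0,0,0,255],[0,0,0.05,0,0,0,255],[0,0,0,0,0,0,255],[0,0,0,0,0,0,255],[0,0,0,0,0,0,255]]

```text
clock: 15.95
tcp_pos: [0.6086, -0.0407, 0.0996]
orientation: [0.0, -0.064, 0.998, -0.0]
wrist_force: [-0.6, 0.1, -0.3]
finger_gap: 0.0212
grip_force: 39.4
```

Close to target; descending with a force check.

Emit:
jog_arm:
  increments:
    - [[0,0,0.015,0,0,0,255],[0,0,0.015,0,0,0,255],[0,0,0.015,0,0,0,255],[0,0,0.015,0,0,0,255],[0,0,0,0,0,0,255],[0,0,0,0,0,0,255]]

```text
clock: 16.55
tcp_pos: [0.6083, -0.0411, 0.084]
orientation: [-0.0, -0.064, 0.998, 0.0]
wrist_force: [0.4, -0.2, 0.6]
finger_gap: 0.0214
grip_force: 39.4
```

Emit:
jog_arm:
  increments:
    - [[0,0,0.02,0,0,0,255],[0,0,0.02,0,0,0,255],[0,0,0.02,0,0,0,255],[0,0,0.02,0,0,0,255],[0,0,0.015,0,0,0,255],[0,0,0.005,0,0,0,255],[0,0,0,0,0,0,255],[0,0,0,0,0,0,255]]

```text
clock: 17.35
tcp_pos: [0.6085, -0.0412, 0.0594]
orientation: [0.0, -0.064, 0.998, -0.0]
wrist_force: [-0.4, -0.5, -0.2]
finger_gap: 0.0213
grip_force: 39.4
```

Emit:
jog_arm:
  increments:
    - [[0,0,0.008,0,0,0,255],[0,0,0,0,0,0,255],[0,0,0,0,0,0,80],[0,0,0,0,0,0,80],[0,0,0,0,0,0,80],[0,0,0,0,0,0,80],[0,0,-0.04,0,0,0,80],[0,0,-0.08,0,0,0,80],[0,0,-0.1,0,0,0,80],[0,0,-0.1,0,0,0,80],[0,0,-0.04,0,0,0,80],[0,0,0,0,0,0,80],[0,0,0,0,0,0,80]]

```text
clock: 18.65
tcp_pos: [0.6081, -0.0411, 0.1466]
orientation: [-0.0, -0.064, 0.998, 0.0]
wrist_force: [-0.1, 0.6, -0.7]
finger_gap: 0.0585
grip_force: 0.0
```

```bash
python3 - <<'E'
from h import *
np.set_printoptions(precision=4,suppress=True)
st=env.get_state();im=cams.read_camera('wrist');p=st['tcp_pos'];print(p)
cv2.imwrite('pics/w6.png',im['pixels'][:,:,::-1])
for n,z in(('bushing_center',.058),('collar_center',.044),('post_tip',.09)):
  for d in spotter.landmark_of(n,'wrist')[:2]: print(n,d['conf'],d['uv'],atz(im,d['uv'],z,st))
# bushing top-face check: white blob extents around expected
hsv=cv2.cvtColor(im['pixels'],cv2.COLOR_RGB2HSV)
for z,x in((.064,0),(.052,0)): print(proj(im,(.6083,-.0403,z),st))
for d in spotter.cut_out('bushing_center','wrist')[:2]:
    ys,xs=np.nonzero(d['region']);print(d['conf'],xs.min(),xs.max(),ys.min(),ys.max())
plan([((.55,-.2,.17),187.1,6,0),((.49,-.315,.15),187.1,4,0)])
E
```

```text
[ 0.6081 -0.0411  0.1466]
bushing_center 0.95 [323.5, 249.6] [ 0.6102 -0.0387  0.058 ]
bushing_center 0.37 [28.1, 119.7] [ 0.5366 -0.2765  0.058 ]
collar_center 0.69 [320.1, 245.4] [ 0.6123 -0.0407  0.044 ]
post_tip 0.89 [318.8, 265.7] [ 0.6091 -0.0417  0.09  ]
[321.4472 249.6213]
[321.4511 243.6848]
0.72 303 338 231 266
[[[0.0517,-0.1003,-0.016,0.0,-0.0001,0.0002,0],[0.0516,-0.1003,-0.016,0.0,-0.0001,0.0002,0],[0.0515,-0.1003,-0.016,0.0,-0.0001,0.0002,0],[0.0514,-0.1003,-0.0161,0.0001,-0.0001,0.0002,0],[0.0514,-0.1004,-0.016,0.0,-0.0001,0.0002,0],[0.0513,-0.1004,-0.0161,0.0001,-0.0002,0.0001,0],[0.0738,-0.1067,0.02,-0.0,0.0,0.0,0],[0.0738,-0.1067,0.02,-0.0,0.0,0.0,0],[0.0738,-0.1067,0.02,-0.0,0.0,0.0,0],[0.0737,-0.1067,0.02,-0.0,0.0,0.0,0]]]
```

Emit:
jog_arm:
  increments:
    - [[0.052,-0.1,-0.016,0,0,0,0],[0.052,-0.1,-0.016,0,0,0,0],[0.052,-0.1,-0.016,0,0,0,0],[0.052,-0.1,-0.016,0,0,0,0],[0.052,-0.1,-0.016,0,0,0,0],[0.052,-0.1,-0.016,0,0,0,0],[0.074,-0.107,0.02,0,0,0,0],[0.074,-0.107,0.02,0,0,0,0],[0.074,-0.107,0.02,0,0,0,0],[0.074,-0.107,0.02,0,0,0,0],[0,0,0,0,0,0,0],[0,0,0,0,0,0,0],[0,0,0,0,0,0,0]]

```text
clock: 20.2
tcp_pos: [0.4905, -0.3147, 0.151]
orientation: [-0.0, -0.064, 0.998, 0.0]
wrist_force: [0.5, -0.4, -0.4]
finger_gap: 0.0853
grip_force: 0.0
```

```bash
python3 - <<'E'
from h import *
np.set_printoptions(precision=4,suppress=True)
st=env.get_state();im=cams.read_camera('wrist');p=st['tcp_pos'];print(p,yawof(st)); save(im,'w7.png')
for n,z in(('leaf_center',.0225),('leaf_bore',0.)):
  for d in spotter.landmark_of(n,'wrist')[:4]: print(n,round(d['conf'],2),d['uv'],atz(im,d['uv'],z,st))
for d in spotter.cut_out('leaf_center','wrist')[:4]:
    r=d['region'];print('cut',round(d['conf'],2),d['uv'],r.sum(),im['pixels'][r].mean(0))
E
```

```text
[ 0.4905 -0.3147  0.151 ] (np.float64(-172.66361940624603), np.float64(0.036320869324642555))
leaf_center 0.89 [427.0, 112.3] [ 0.3916 -0.2488  0.0225]
leaf_center 0.86 [175.9, 349.6] [ 0.6225 -0.4328  0.0225]
leaf_center 0.77 [313.7, 238.3] [ 0.4984 -0.3188  0.0225]
leaf_center 0.77 [476.0, 255.3] [ 0.4957 -0.1848  0.0225]
leaf_bore 0.94 [372.3, 73.7] [ 0.3671 -0.2903  0.    ]
leaf_bore 0.81 [417.4, 247.7] [ 0.5025 -0.2298  0.    ]
leaf_bore 0.75 [288.3, 272.0] [ 0.5384 -0.3362  0.    ]
leaf_bore 0.7 [209.6, 369.0] [ 0.6572 -0.4064  0.    ]
cut 0.95 [304.0, 249.4] 2207 [138.1364 145.3611 145.6013]
cut 0.94 [463.3, 258.1] 2881 [153.0094  90.5227  38.5116]
cut 0.71 [163.8, 334.6] 1023 [ 39.696   70.0059 131.8211]
cut 0.59 [416.7, 102.2] 2722 [ 35.4989  75.3303 143.6481]
```

View pics/w7.png

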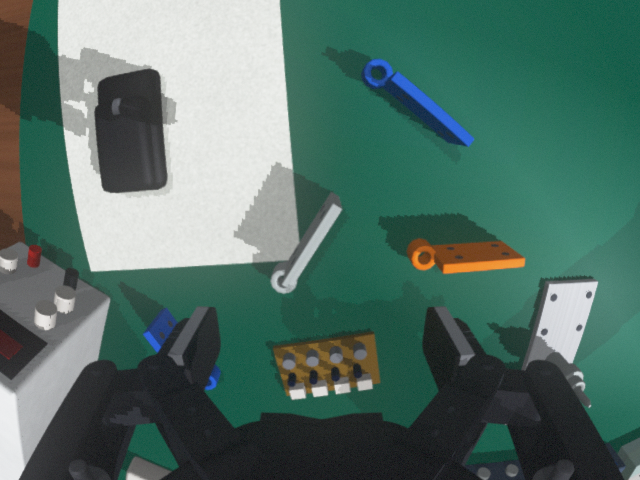

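The bare steel leaf lies between the fingers: knuckle hole at (281,284), plate running to (337,197), orange and blue ones well clear. Measuring its axis.

```bash
python3 - <<'E'
from h import *
np.set_printoptions(precision=4,suppress=True)
st=env.get_state();im=cams.read_camera('wrist')
d=[d for d in spotter.cut_out('leaf_center','wrist') if abs(d['uv'][0]-304)<25 and abs(d['uv'][1]-249)<25][0]
r=d['region'];g=cv2.cvtColor(im['pixels'],cv2.COLOR_RGB2GRAY)
print(np.percentile(g[r],[5,25,50,75,95]))
for th in (130,150,165):
  m=(r&(g>th)).astype(np.uint8); m[262:]=0   # plate top strip only
  n,l,s,c=cv2.connectedComponentsWithStats(m);k=1+np.argmax(s[1:,4])
  P=np.array([atz(im,(x,y),.045,st)[:2] for y,x in np.argwhere(l==k)])
  (cc,sz,an)=cv2.minAreaRect((P*1000).astype(np.float32));v=cv2.fitLine(P.astype(np.float32),cv2.DIST_HUBER,0,.001,.01).ravel()
  print(th,len(P),cc,sz,an,'dir',np.degrees(np.arctan2(v[1],v[0]))); u=v[:2]*np.sign(-v[0]); t=(P-v[2:])@u;print('far end',v[2:]+u*t.max(), 'center guess',v[2:]+u*(t.max()-.036))
plan([((.498,-.3185,.075),157,6,130)],st)
E
```

```text
[ 82.  90. 162. 191. 194.]
130 712 (488.95086669921875, -316.4119873046875) (7.740838527679443, 50.00718307495117) 65.8167953491211 dir -24.433992
far end [ 0.4661 -0.3062] center guess [ 0.4989 -0.3211]
150 671 (489.0097961425781, -316.4021911621094) (7.1427106857299805, 49.89022445678711) 65.9681625366211 dir -24.378674
far end [ 0.4662 -0.3062] center guess [ 0.499 -0.321]
165 640 (488.9826354980469, -316.30908203125) (6.898920059204102, 49.26314163208008) 65.93736267089844 dir -24.298773
far end [ 0.4665 -0.3063] center guess [ 0.4993 -0.3211]
[[[-0.0044,-0.0032,0.0509,-0.0,0.0,0.0281,130],[-0.0046,-0.0029,0.0509,-0.0,0.0,0.0282,130],[-0.0049,-0.0024,0.0509,-0.0,0.0,0.0281,130],[-0.0051,-0.002,0.051,-0.0,0.0,0.0282,130],[-0.0052,-0.0015,0.0509,-0.0,0.0,0.0281,130],[-0.0053,-0.0011,0.051,-0.0,0.0001,0.0282,130]]]
```

```bash
python3 - <<'E'
from h import *
plan([((.499,-.3208,.08),155.6,6,130),((.499,-.3208,.016),155.6,4,130)])
E
```

```text
[[[-0.0049,-0.0047,0.0476,-0.0,0.0,0.0294,130],[-0.0053,-0.0043,0.0476,-0.0,0.0,0.0294,130],[-0.0057,-0.0038,0.0476,-0.0,0.0,0.0294,130],[-0.006,-0.0032,0.0476,-0.0,0.0,0.0294,130],[-0.0063,-0.0026,0.0476,-0.0,0.0,0.0295,130],[-0.0066,-0.0021,0.0476,-0.0,0.0001,0.0294,130],[0.0,0.0,0.064,-0.0,-0.0,0.0,130],[0.0,0.0,0.064,-0.0,-0.0,0.0,130],[0.0,0.0,0.064,-0.0,-0.0,0.0,130],[0.0,0.0001,0.064,-0.0,-0.0,0.0,130]]]
```

Emit:
jog_arm:
  increments:
    - [[-0.005,-0.0047,0.0475,0,0,0.0295,130],[-0.005,-0.0043,0.0475,0,0,0.0295,130],[-0.006,-0.004,0.0475,0,0,0.0295,130],[-0.006,-0.003,0.0475,0,0,0.0295,130],[-0.006,-0.003,0.0475,0,0,0.0295,130],[-0.007,-0.002,0.0475,0,0,0.0295,130],[0,0,0,0,0,0,130],[0,0,0,0,0,0,130]]

```text
clock: 21.3
tcp_pos: [0.4986, -0.3213, 0.0801]
orientation: [-0.0, 0.211, 0.977, 0.0]
wrist_force: [0.0, -0.1, 0.6]
finger_gap: 0.0418
grip_force: 0.0
```

```bash
python3 - <<'E'
from h import *
np.set_printoptions(precision=4,suppress=True)
st=env.get_state();im=cams.read_camera('wrist');print(st['tcp_pos'],yawof(st),st['finger_gap'])
R0=q2R(st['orientation'])
for n,z in(('leaf_center',.0225),('leaf_bore',0.)):
  for d in spotter.landmark_of(n,'wrist')[:4]:
    q=atz(im,d['uv'],z,st);print(n,round(d['conf'],2),d['uv'],q,'in tool',(R0.T@(q-st['tcp_pos']))[:2])
d=min(spotter.cut_out('leaf_center','wrist')[:4],key=lambda d:abs(d['uv'][0]-320))
r=d['region'];g=cv2.cvtColor(im['pixels'],cv2.COLOR_RGB2GRAY);print(d['uv'],np.percentile(g[r],[5,25,50,75,95]))
m=(r&(g>140)).astype(np.uint8);ys,xs=np.nonzero(m);print(xs.min(),xs.max(),ys.min(),ys.max())
for y in range(ys.min(),ys.max(),12):
    x=np.flatnonzero(m[y]); 
    if len(x): q=atz(im,(x.mean(),y),.045,st); print(y,x.min(),x.max(),(R0.T@(q-st['tcp_pos']))[:2])
E
```

```text
[ 0.4986 -0.3213  0.0801] (np.float64(155.59221908699428), np.float64(0.01929682315435954)) 0.041784912657726034
leaf_center 0.66 [361.8, 36.9] [ 0.3922 -0.2489  0.0225] in tool [0.1268 0.0219]
leaf_center 0.57 [320.6, 262.2] [ 0.4978 -0.3205  0.0225] in tool [0.001  0.0004]
leaf_bore 0.93 [454.1, 201.6] [ 0.5037 -0.2301  0.    ] in tool [0.033  0.0851]
leaf_bore 0.86 [325.1, 312.5] [ 0.5406 -0.3365  0.    ] in tool [-0.0446  0.0035]
leaf_bore 0.67 [279.8, 35.1] [ 0.3674 -0.2878  0.    ] in tool [ 0.1333 -0.0237]
[323.7, 287.9] [ 86. 144. 167. 190. 193.]
307 338 213 339
213 315 328 [0.0356 0.0009]
225 314 328 [0.0295 0.0006]
237 314 328 [0.0233 0.0006]
249 314 328 [0.017  0.0006]
261 315 328 [0.0105 0.0009]
273 315 328 [0.0038 0.0009]
285 315 328 [-0.003   0.0009]
297 316 328 [-0.0101  0.0012]
309 316 328 [-0.0173  0.0012]
321 308 337 [-0.0249  0.0018]
333 308 335 [-0.0327  0.0013]
```

Emit:
jog_arm:
  increments:
    - [[0,0.003,0.064,0,0,0,130],[0,0,0.064,0,0,0,130],[0,0,0.064,0,0,0,130],[0,0,0.064,0,0,0,130],[0,0,0,0,0,0,130],[0,0,0,0,0,0,255],[0,0,0,0,0,0,255],[0,0,0,0,0,0,255],[0,0,0,0,0,0,255],[0,0,0,0,0,0,255],[0,0,0,0,0,0,255]]
  force: 80

```text
clock: 22.6
tcp_pos: [0.4997, -0.3217, 0.0174]
orientation: [0.001, 0.213, 0.977, -0.001]
wrist_force: [-0.3, 0.0, 5.9]
finger_gap: 0.0062
grip_force: 79.2
```

```bash
python3 - <<'E'
from h import *
st=env.get_state();p=st['tcp_pos'];print(p,st['grip_force'],st['wrist_force'])
# post at (.6083,-.0403); leaf center = post + .045*(x dir)
u=np.array([np.cos(np.radians(187.1)),np.sin(np.radians(187.1))]); c=np.array([.6083,-.0403])+.045*u; print('tcp goal',c)
plan([((p[0],p[1],.1),155.6,4,255),((c[0]-.01,c[1]-.09,.15),187.1,8,255)])
E
```

```text
[ 0.49966771 -0.32167587  0.01743131] 79.17962908744812 [-0.3201249   0.02008419  5.89492703]
tcp goal [ 0.56364506 -0.04586207]
[[[-0.0002,-0.0001,-0.0826,-0.0001,0.0002,-0.0002,255],[-0.0002,-0.0,-0.0826,-0.0001,0.0002,-0.0002,255],[-0.0001,-0.0,-0.0825,-0.0,0.0002,-0.0002,255],[-0.0,-0.0001,-0.0826,-0.0001,0.0002,-0.0003,255],[0.0138,0.0958,-0.025,0.0,-0.0,-0.0219,255],[0.0072,0.0965,-0.025,0.0,-0.0,-0.0219,255],[0.0005,0.0967,-0.025,0.0,-0.0,-0.0219,255],[-0.0061,0.0966,-0.025,0.0,-0.0,-0.0219,255],[-0.0128,0.0959,-0.025,0.0,-0.0,-0.0218,255],[-0.0193,0.0948,-0.025,0.0,-0.0,-0.0219,255],[-0.0257,0.0932,-0.025,0.0,-0.0,-0.0218,255],[-0.0321,0.0913,-0.025,0.0,-0.0,-0.0219,255]]]
```

Emit:
jog_arm:
  increments:
    - [[0,0,-0.0826,0,0,0,255],[0,0,-0.0826,0,0,0,255],[0,0,-0.0826,0,0,0,255],[0,0,-0.0826,0,0,0,255],[0.0138,0.0958,-0.025,0,0,-0.022,255],[0.0072,0.0965,-0.025,0,0,-0.022,255],[0,0.0967,-0.025,0,0,-0.022,255],[-0.006,0.0966,-0.025,0,0,-0.022,255],[-0.0128,0.0959,-0.025,0,0,-0.022,255],[-0.0193,0.0948,-0.025,0,0,-0.022,255],[-0.0257,0.0932,-0.025,0,0,-0.022,255],[-0.032,0.0913,-0.025,0,0,-0.022,255],[0,0,0,0,0,0,255],[0,0,0,0,0,0,255],[0,0,0,0,0,0,255]]

```text
clock: 24.1
tcp_pos: [0.5527, -0.1356, 0.1481]
orientation: [-0.0, -0.062, 0.998, 0.0]
wrist_force: [0.8, -0.5, -2.6]
finger_gap: 0.0066
grip_force: 78.4
```

```bash
python3 - <<'E'
from h import *
np.set_printoptions(precision=4,suppress=True)
st=env.get_state();im=cams.read_camera('wrist');p=st['tcp_pos'];print(p,yawof(st),st['grip_force'],st['finger_gap']);save(im,'w8.png')
R0=q2R(st['orientation']);zb=p[2]-.0174
T=lambda q:(R0.T@(q-p))[:2]
for n,z in(('leaf_center',zb+.0225),('leaf_bore',zb),('post_tip',.09),('bushing_center',.058),('collar_center',.044),('post_foot',.036)):
  for d in spotter.landmark_of(n,'wrist')[:3]:
    q=atz(im,d['uv'],z,st);print(n,round(d['conf'],2),d['uv'],q,'tool',T(q))
# knuckle top face expected pixel and plate top strip in hand
print('exp knuckle top px',proj(im,p+R0@[-.045,0,.0174-.02],st),'bore bottom px',proj(im,p+R0@[-.045,0,.0174],st),'far end',proj(im,p+R0@[.036,0,.0174-.045],st))
for d in spotter.cut_out('leaf_center','wrist')[:5]:
    if abs(d['uv'][0]-320)<50:
        r=d['region'];g=cv2.cvtColor(im['pixels'],cv2.COLOR_RGB2GRAY);ys,xs=np.nonzero(r);print(d['conf'],xs.min(),xs.max(),ys.min(),ys.max(),np.percentile(g[r],[5,25,50,75,95]))
        for y in range(ys.min(),ys.max()+1,10):
            x=np.flatnonzero(r[y]);q=atz(im,(x.mean(),y),zb+.045,st);print(y,x.min(),x.max(),T(q))
E
```

```text
[ 0.5527 -0.1356  0.1481] (np.float64(-172.93606238077487), np.float64(0.05278353527944344)) 78.36832880973816 0.006619525256343433
leaf_center 0.82 [197.6, 5.6] [ 0.4324 -0.1969  0.1532] tool [ 0.127 -0.046]
leaf_center 0.79 [322.6, 314.1] [ 0.5507 -0.1346  0.1532] tool [0.0019 0.0012]
leaf_center 0.75 [20.7, 262.3] [ 0.5497 -0.2912  0.1532] tool [ 0.0221 -0.1541]
leaf_bore 0.8 [208.2, 152.3] [ 0.4917 -0.1926  0.1307] tool [ 0.0675 -0.0491]
leaf_bore 0.6 [55.7, 290.8] [ 0.5758 -0.2879  0.1307] tool [-0.0042 -0.154 ]
post_tip 0.71 [604.9, 146.3] [0.4509 0.0408 0.09  ] tool [0.0793 0.1875]
post_tip 0.65 [447.6, 352.7] [ 0.6077 -0.0416  0.09  ] tool [-0.0662  0.0865]
bushing_center 0.57 [439.9, 329.5] [ 0.6081 -0.0378  0.058 ] tool [-0.0671  0.0902]
collar_center 0.9 [432.0, 326.1] [ 0.6135 -0.039   0.044 ] tool [-0.0723  0.0884]
post_foot 0.91 [428.9, 318.0] [ 0.6107 -0.0402  0.036 ] tool [-0.0694  0.0875]
exp knuckle top px [319.7334 393.8188] bore bottom px [319.8933 369.2936] far end [319.3688 256.697 ]
0.59 306 336 220 413 [ 92. 106. 135. 139. 172.]
220 315 327 [0.0484 0.0005]
230 312 330 [0.0451 0.0005]
240 311 330 [0.0417 0.0004]
250 309 331 [0.0383 0.0002]
260 309 333 [0.0348 0.0005]
270 310 333 [0.0313 0.0007]
280 310 332 [0.0276 0.0005]
290 310 332 [0.0239 0.0006]
300 310 331 [0.0201 0.0004]
310 310 331 [0.0161 0.0004]
320 311 330 [0.0121 0.0004]
330 312 330 [0.0079 0.0006]
340 313 329 [0.0036 0.0006]
350 313 329 [-0.0009  0.0006]
360 313 329 [-0.0055  0.0006]
370 313 329 [-0.0104  0.0006]
380 312 330 [-0.0154  0.0006]
390 307 335 [-0.0207  0.0006]
400 307 335 [-0.0262  0.0006]
410 312 329 [-0.032   0.0004]
```

```bash
python3 - <<'E'
from h import *
plan([((.5647,-.0465,.148),187.1,5,255),((.5647,-.0465,.113),187.1,3,255)])
E
```

```text
[[[-0.018,0.0695,0.0004,-0.0,-0.0,-0.0,255],[-0.018,0.0696,0.0004,-0.0,-0.0,-0.0,255],[-0.018,0.0695,0.0004,-0.0,-0.0,-0.0,255],[-0.018,0.0696,0.0003,-0.0,-0.0,-0.0,255],[-0.018,0.0695,0.0004,-0.0,-0.0,-0.0001,255],[-0.0,0.0,0.0467,-0.0,-0.0,0.0,255],[-0.0,0.0,0.0466,-0.0,-0.0,0.0,255],[-0.0,0.0,0.0467,-0.0,-0.0,0.0,255]]]
```

Emit:
jog_arm:
  increments:
    - [[-0.018,0.0695,0,0,0,0,255],[-0.018,0.0695,0,0,0,0,255],[-0.018,0.0695,0,0,0,0,255],[-0.018,0.0695,0,0,0,0,255],[-0.018,0.0695,0,0,0,0,255],[0,0,0.0467,0,0,0,255],[0,0,0.0467,0,0,0,255],[0,0,0.0467,0,0,0,255],[0,0,0,0,0,0,255],[0,0,0,0,0,0,255],[0,0,0,0,0,0,255]]

```text
clock: 25.6
tcp_pos: [0.565, -0.0467, 0.1138]
orientation: [0.0, -0.062, 0.998, -0.0]
wrist_force: [1.0, 0.2, -2.5]
finger_gap: 0.0065
grip_force: 78.6
```

```bash
python3 - <<'E'
from h import *
np.set_printoptions(precision=4,suppress=True)
st=env.get_state();p=st['tcp_pos'];R0=q2R(st['orientation']);print(p,yawof(st),st['wrist_force'])
B=p+R0@[-.0442,.0005,.0174];print('bore est',B)
s=cams.read_camera('side');t=cams.read_camera('top')
for n,im,c in(('side',s,'side'),('top',t,'top')):
  print(n,'exp bore',proj(im,B),'exp post_foot',proj(im,(.6085,-.0405,.036)))
  for k in('leaf_bore','post_foot','bushing_center'):
    for d in spotter.landmark_of(k,c)[:6]:
      if abs(d['uv'][0]-proj(im,B)[0])<25: print('  ',k,round(d['conf'],2),d['uv'])
E
```

```text
[ 0.565  -0.0467  0.1138] (np.float64(-172.92075358382098), np.float64(0.02790573908344899)) [ 1.0226  0.184  -2.4809]
bore est [ 0.6088 -0.0408  0.0964]
side exp bore [390.1413 247.7918] exp post_foot [387.9041 267.8099]
   leaf_bore 0.93 [387.1, 249.0]
   post_foot 0.63 [387.6, 271.0]
   bushing_center 0.46 [391.7, 265.1]
top exp bore [320.8187 173.8152] exp post_foot [320.3778 178.7719]
```

Alignment is consistent. Lowering with a force check.

Emit:
jog_arm:
  increments:
    - [[0,0,0.012,0,0,0,255],[0,0,0.012,0,0,0,255],[0,0,0.012,0,0,0,255],[0,0,0.012,0,0,0,255],[0,0,0,0,0,0,255],[0,0,0,0,0,0,255]]

```text
clock: 26.6
tcp_pos: [0.5649, -0.0462, 0.1014]
orientation: [0.0, -0.062, 0.998, 0.0]
wrist_force: [1.2, -0.6, -4.2]
finger_gap: 0.0066
grip_force: 78.5
```

Emit:
jog_arm:
  increments:
    - [[0,0,0.012,0,0,0,255],[0,0,0.012,0,0,0,255],[0,0,0.012,0,0,0,255],[0,0,0.012,0,0,0,255],[0,0,0,0,0,0,255],[0,0,0,0,0,0,255]]

```text
clock: 27.2
tcp_pos: [0.5652, -0.0462, 0.0894]
orientation: [0.0, -0.062, 0.998, -0.0]
wrist_force: [4.0, 1.0, -4.2]
finger_gap: 0.0063
grip_force: 78.3
```

Emit:
jog_arm:
  increments:
    - [[-0.004,0,0,0,0,0,255],[0,0,0.008,0,0,0,255],[0,0,0.008,0,0,0,255],[0,0,0.008,0,0,0,255],[0,0,0,0,0,0,255],[0,0,0,0,0,0,255]]

```text
clock: 27.8
tcp_pos: [0.5654, -0.046, 0.0833]
orientation: [-0.0, -0.062, 0.998, 0.0]
wrist_force: [-0.1, -0.1, -3.6]
finger_gap: 0.0061
grip_force: 78.4
```

Emit:
jog_arm:
  increments:
    - [[0,0,0.004,0,0,0,255],[0,0,0.003,0,0,0,255],[0,0,0,0,0,0,255],[0,0,0,0,0,0,255]]

```text
clock: 28.2
tcp_pos: [0.5656, -0.0461, 0.0817]
orientation: [-0.0, -0.062, 0.998, -0.0]
wrist_force: [0.0, 0.1, -2.2]
finger_gap: 0.0065
grip_force: 78.4
```

Emit:
jog_arm:
  increments:
    - [[0,0,0.003,0,0,0,255],[0,0,0.002,0,0,0,255],[0,0,0,0,0,0,255],[0,0,0,0,0,0,255]]

```text
clock: 28.6
tcp_pos: [0.5657, -0.0462, 0.0813]
orientation: [0.0, -0.062, 0.998, -0.0]
wrist_force: [-4.2, -1.0, 5.7]
finger_gap: 0.0066
grip_force: 79.8
```

Contact came at an underside height of 0.064 m, which is the expected height of the bushing top, so the whole stack is home. Handing in.

```bash
python3 - <<'E'
from h import *
st=env.get_state();print(st['tcp_pos'],yawof(st),st['wrist_force'],st['grip_force'])
print(ticket.hand_in())
E
```

```text
[ 0.56570713 -0.04615153  0.08131836] (np.float64(-172.87726783875988), np.float64(0.034075885055479614)) [-4.1521914  -1.00864264  5.66889078] 79.75941181182861
the job is handed in; nothing more can be done
None
```

The collar, bushing and steel leaf are stacked home on the post, with the leaf upright, pointing straight away from the jamb leaf and still held in the gripper at about 80 N; I handed the job in at about 29 s, and no verdict came back.

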